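# Reset the length stop and clamp a tube in the V-block saw jig

## Robot

A 7-joint arm with a two-finger parallel gripper is mounted at the origin on a cart in front of the work surface, level with it; the furniture and walls round the work are solid. World frame = base frame: x ahead of the robot, y to its left, z up, the work surface at z = 0. Lengths are in m, angles in rad, forces in N, time in s.
With the tool pointing down it reaches from about 0.35 to 0.9 m from the base axis. Payload 19.9 kg.
Tool frame: the origin (TCP) lies between the finger pads; the fingertips stand 8 mm ahead of it and the grasp point (between the pads) lies 11 mm behind it; z points along the fingers, y is the line along which they close (so a half turn about z gives the same grasp; the last joint's range is limited). The gripper opens to 94 mm and grips with 3 to 60 N. Pads are 16 mm wide; open, the fingers measure 119 mm over their backs; the gripper's body (75 mm by 177 mm) begins 78 mm behind the grasp point.
Start: joints at [1.077, 0.417, -0.01, 1.614, 0.005, 1.111, -0.053], TCP at [0.273, -0.562, 0.213] pointing down, gripper open.
Joint ranges: [-2.81, 2.81], [-0.39, 2.02], [-1.27, 1.25], [0.06, 2.57], [-1.19, 4.33], [0.19, 2], [-2.82, 2.82]. Speed limits (rad/s): [1.89, 1.89, 2.39, 2.39, 3.01, 3.01, 3.01].

## Interface

Orientations are given as [roll, pitch, yaw] about the fixed x, y, z axes, in that order (R = Rz(yaw) Ry(pitch) Rx(roll)).
In Python, from rig import state, capture, calibration, finish_job gives the robot as it stands. The module is installed in compiled form; this text tells all that it offers.
- The arm moves only by the shell command python3 -m crank 'ROWS'. ROWS is JSON, a list of rows, each an object of numbers: "dx", "dy", "dz": the shift along the tool's x, y, z in m; "ax", "ay", "az": the turn, a rotation vector about the tool's x, y, z in rad; "gripper": the closure, from 0 (fully open) to 1 (shut). A call has 1 to 10 rows; each row is the pose to reach, as a shift and turn from the pose commanded when the call began, along the tool's axes at that moment; what a row does not reach only later rows make up. A row lasts 1/10 s, in which the tool goes at most 50 mm and 8.59 degrees, less where a joint would pass 70% of its speed; a pose out of reach is approached as far as the arm can. A call with a gripper value outside its range is refused whole. The fingers move at their own pace and stop on an object; the grip force is fixed at half the most. Time passes only in rows, so rows that repeat a pose let the fingers close. It gives the time, the measured TCP pose, the force, the opening and the grip force at its end, in the units of the state.
- state(): the state, without advancing time (a new reading comes with each control period).
- capture(name): name is "scene" or "top" or "wrist"; returns the picture (384x512x3 uint8, red, green, blue); there is no depth.
- calibration(name): a dict with "fx", "fy", "cx", "cy" (pixels), "camera_from_world" (4x4, takes a point from world to camera coordinates). Camera axes: x right, y down, z forward; pixel columns grow to the right and rows downward; lengths in m; the calibration is good to about 2 mm. A picture is of the moment at which its call begins: read the wrist's pose just before it. calibration takes no time and is no camera call; for the wrist camera it gives the pose at the moment of the call.
- finish_job(): hands the job in; it is judged then, once.
The state is a dict: "time": time; "qpos": joint angles; "joint_velocities": joint speeds; "effort": joint torques, N m; "eef_pos": TCP position; "eef_rot": TCP orientation; "ft_force": force on the tool from outside, world axes, zero at the start; "moment": the same for the moment, N m; "opening": finger opening in m; "grasp_force": force on a finger pad.
Only numpy, scipy, OpenCV 4.12 (cv2) and the standard library are available. Lean on these libraries where they do the work, as an engineer would, in place of code of your own. Each camera call takes 0.05 s, during which the arm holds its last target. There are 200 camera calls.

## Task

Set up the sloping saw jig for the next cut: lift the stop out of its notches and drop it in again exactly one notch further up the slope. Then gently lay the brass tube down in both V-blocks so that it lies true in them with its lower end resting against the stop, let go of it, and only after that swing the weighted hold-down arm over so that its pad rests on the tube and clamps it. Leave the tools lying round the jig alone.

Things in the scene. Friction and masses are not known exactly. Their poses are not given: they have to be found in the camera images.
- cradle: Tilted dark steel plate of the jig, 280 x 116 x 12 mm, fixed on a grey base; does not move. Origin: centre of its upper face, 82 mm above the bench. x runs up the slope (25 degrees; uphill is to the robot's left), y sideways and level, roughly toward the robot, z square out of the plate, 25 degrees off vertical. All jig points have these axes, and 'plate frame' below means this one. Nothing is above it.
- lower_v (a point): Lower of two fixed bare-steel V-blocks. The point: the axis of a 22 mm tube seated in it, mid-length of the block; plate frame (-26.5, 0, 31) mm. Block 33 long (x), 54 wide (y), top at z 33; 90-degree groove along x, 35 wide at the top, bottom at z 15.6. Between the blocks 85 mm (x -10 to 75) are open down to the plate.
- upper_v (a point): Upper V-block, same section as the lower one, 37 mm long (x). The point: axis of a 22 mm tube seated in it, mid-length; plate frame (93.5, 0, 31) mm.
- notch_rails (a point): Two notched steel rails that carry the stop, below the lower V-block, at y 15 to 23 mm either side. The point: midway between them at notch-floor height; plate frame (-90, 0, 20). Plate-frame x of the pointed teeth: -130, -110, -90, -70, -50, tips at z 32. Four straight notches between them, 10.5 wide, floors at z 20, centred at x -120, -100, -80, -60.
- stop_dog: Loose steel stop, 0.15 kg. Block 30 (x) x 26 (y), z -12 to 18 mm; grip stub on top 22 (x) x 16 (y), z 18 to 52; two cross pins 8 thick, 52 long (y) at x +-10, z 0, lying in the notches (2.5 play). Origin midway between the pins, axes as the plate. Starts near (-90, 0, 24) in the plate frame; one notch up is (-70, 0, 24). Pins clear the teeth once lifted 13 square to the plate. Uphill stop face at x +15.
- tube: Loose brass tube, 22 mm outside diameter, 180 long, 0.19 kg, both ends alike, lying on the bench to the robot's right. Origin: its middle, on the axis; x along it. Laid in the V grooves it does not slide downhill by itself. Against the stop, its middle is 105 mm uphill of the stop's origin, about (35, 0, 31) in the plate frame, and its uphill end stands about 13 out of the upper block.
- hinge_pin (a point): Hinge pin of the hold-down arm, plate frame (95, -46, 50) mm, beside the upper V-block on the side away from the robot; its axis runs along plate x. Its post reaches x 77 to 113, y -37 to -55, up to z 58. The arm is 14 wide (x) and 8 thick; from 72 to 112 mm out from the pin it carries a steel weight, a cylinder 32 thick round the arm's length.
- hold_down (a joint): Angle of the weighted hold-down arm, rad. 0: shut across the groove, parallel to the plate, pad on the tube. About 1.9: open (start), up to 20 degrees past square to the plate, leaning away from the robot, and staying there by its weight. It balances near 1.5; pushed below that it falls shut by itself, damped, in 1 to 2 s and rests on the tube with about 4 N. Pushing it over takes 1 to 2 N at the weight. -0.12: shut with no tube.
- clamp_pad (a point): The rubber pad under the hold-down arm, a disc 16 mm across, 8 thick, which presses on top of the tube over the upper V-block; it turns with the arm, 46 mm from the hinge. The point: centre of its pressing face.
- saw_frame: Bystander: piercing saw frame with wooden handle, 91 x 250 x 23 mm, lying on the bench near the robot. Origin: centre of its underside. Leave alone.
- caliper: Bystander: steel sliding caliper, 66 x 190 x 12 mm, lying beyond the jig to the right. Origin: centre of its underside. Leave alone.
- flat_pliers: Bystander: flat-nose pliers with red handles, 43 x 151 x 11 mm, to the right of the jig. Origin: centre of its underside. Leave alone.
- solder_tin: Bystander: round flat tin, 65 mm across, 26 high, on the right. Origin: centre of its underside. Leave alone.
Mind the look-alikes: they are no part of the job. What is shaped like the stop_dog but purple is not meant.

How it is judged:
On the way, in this order (a step that is already met when the one before it is completed fails the run):
1. the stop sits in the next notches up, let go, before the tube is laid (x of stop_dog in the frame of cradle between -0.0745 and -0.0655 m and z of stop_dog in the frame of cradle between 0.0205 and 0.027 m and angle between the z axis of stop_dog and the z axis of cradle, either way round below 0.09 rad and contact force between the fingers and tube below 0.2 N and contact force between the fingers and stop_dog below 0.2 N and distance between tube and cradle above 0.08 m), for 0.2 s.
2. the tube lies true in both V-blocks against the stop, let go, the hold-down still open (x of stop_dog in the frame of cradle between -0.0745 and -0.0655 m and z of stop_dog in the frame of cradle between 0.0205 and 0.027 m and angle between the z axis of stop_dog and the z axis of cradle, either way round below 0.09 rad and y of tube in the frame of cradle between -0.002 and 0.002 m and z of tube in the frame of cradle between 0.0285 and 0.0335 m and angle between the x axis of tube and the x axis of cradle, either way round below 0.04 rad and x of tube in the frame of stop_dog between 0.102 and 0.1085 m and contact force between the fingers and tube below 0.2 N and contact force between the fingers and stop_dog below 0.2 N and value of joint hold_down above 1.5 rad), for 0.2 s.
At the end, for the whole second after the job is handed in: Stop pinned in the two topmost notches (within 4.5 mm along, 3.5 mm in height). Tube in both V-blocks: axis within 2 mm sideways, 2.5 mm in height, 0.04 rad; lower end within 3.5 mm of the stop. Hold-down within 0.07 rad of shut, its pad pressing the tube with over 2 N. All let go, at rest (x of stop_dog in the frame of cradle between -0.0745 and -0.0655 m and z of stop_dog in the frame of cradle between 0.0205 and 0.027 m and angle between the z axis of stop_dog and the z axis of cradle, either way round below 0.09 rad and y of tube in the frame of cradle between -0.002 and 0.002 m and z of tube in the frame of cradle between 0.0285 and 0.0335 m and angle between the x axis of tube and the x axis of cradle, either way round below 0.04 rad and x of tube in the frame of stop_dog between 0.102 and 0.1085 m and value of joint hold_down between -0.07 and 0.07 rad and contact force between hold_down and tube above 2 N and linear speed of tube below 0.02 m/s); the robot touches nothing.
It fails at once if the saw frame is pushed more than 25 mm (distance of saw_frame from where it was at the start of the episode above 0.025 m).
It fails at once if the caliper is pushed more than 25 mm (distance of caliper from where it was at the start of the episode above 0.025 m).
It fails at once if the flat pliers is pushed more than 25 mm (distance of flat_pliers from where it was at the start of the episode above 0.025 m).
It fails at once if the solder tin is pushed more than 25 mm (distance of solder_tin from where it was at the start of the episode above 0.025 m).
It fails at once if the tube is slammed into the jig (contact force between tube and cradle above 90 N).
It also fails if it takes over 67 s, if anything falls off the work surface, if the arm or the gripper's body presses on something with over 40 N, if the wrist force passes 120 N, or if a joint passes its speed limit or range.

## Working session

There is one attempt and no reset: what is moved stays moved. The work goes in short steps, Python scripts to look and compute and a shell command to move; the robot and the scene stay as the last step left them, time stands still between calls to the robot, and variables do not carry over. Pictures are saved under pics/ and viewed, at most 11 in all, crops included, and the job is handed in when it is done.

```bash
mkdir -p pics; ls; python3 - <<'E'
from rig import *
import cv2,numpy as np
np.set_printoptions(precision=4,suppress=True)
for n in ["scene","top"]:
    im=capture(n); cv2.imwrite(f"pics/{n}0.png",im[:,:,::-1])
    c=calibration(n); print(n,c["fx"],c["fy"],c["cx"],c["cy"]); print(np.array(c["camera_from_world"]))
s=state();print(s)
E
```

```text
pics
scene 477.2736551815635 477.2736551815635 251.27452493584622 182.22034117256774
[[-0.4497 -0.893   0.0157  0.2042]
 [-0.6547  0.3176 -0.6859  0.4701]
 [ 0.6075 -0.3188 -0.7275  1.1043]
 [ 0.      0.      0.      1.    ]]
top 407.2898661331077 407.2898661331077 252.66099968738985 190.75391520804143
[[ 0.0231 -0.9995 -0.0211 -0.0439]
 [-0.9972 -0.0216 -0.072   0.5659]
 [ 0.0715  0.0227 -0.9972  1.4434]
 [ 0.      0.      0.      1.    ]]
{'time': 0.1, 'qpos': array([ 1.0775,  0.4179, -0.0103,  1.6141,  0.0047,  1.1107, -0.053 ]), 'joint_velocities': array([-0.0001, -0.0019,  0.0019, -0.0005,  0.0001, -0.0007,  0.0021]), 'effort': array([  0.002 , -85.2586,   0.6403, -42.6698,  -0.0489,   0.0164,
         0.    ]), 'eef_pos': array([ 0.2727, -0.562 ,  0.2129]), 'eef_rot': array([-3.1405,  0.0001,  0.4518]), 'ft_force': array([-0.0233,  0.1555, -0.3148]), 'moment': array([-0.0204,  0.0028, -0.0036]), 'grasp_force': 0.0, 'opening': 0.09394237335307046}
```

View pics/scene0.png

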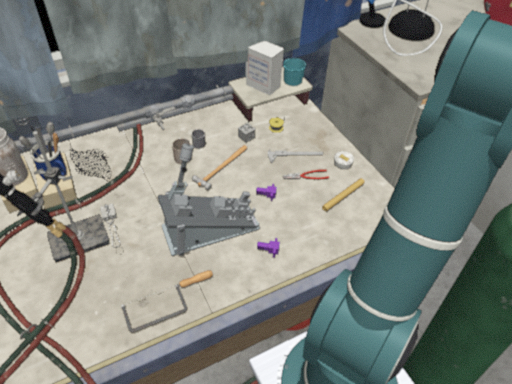

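View pics/top0.png

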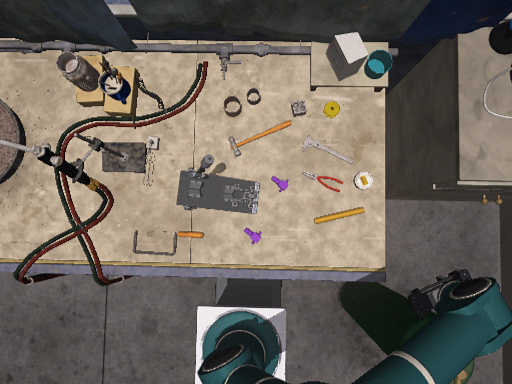

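The scene view shows the jig around (210,220), the brass tube at (343,195) and two purple look-alikes at (267,190) and (268,246). In the top view the jig is at (218,192) and the tube at (340,215). I'll zoom in on the jig next.

```bash
python3 - <<'E'
import cv2,numpy as np
a=cv2.imread("pics/scene0.png")[130:260,150:270]; b=cv2.imread("pics/top0.png")[145:225,170:270]
a=cv2.resize(a,None,fx=3.6,fy=3.6,interpolation=cv2.INTER_CUBIC)
b=cv2.resize(b,None,fx=3.6,fy=3.6,interpolation=cv2.INTER_CUBIC)
o=np.zeros((480,800,3),np.uint8);o[:a.shape[0],:a.shape[1]]=a;o[:b.shape[0],435:435+b.shape[1]]=b
cv2.imwrite("pics/z0.png",o)
E
cat > h.py <<'E'
from rig import *
import cv2,numpy as np
from scipy.spatial.transform import Rotation as Ro
np.set_printoptions(precision=4,suppress=True)
def cal(n):
    c=calibration(n); return np.array([[c["fx"],0,c["cx"]],[0,c["fy"],c["cy"]],[0,0,1]]),np.array(c["camera_from_world"])
def ray(n,uv,c=None):
    K,T=c or cal(n); d=T[:3,:3].T@np.linalg.solve(K,[uv[0],uv[1],1.]); return -T[:3,:3].T@T[:3,3],d/np.linalg.norm(d)
def plane(n,uv,z,c=None):
    o,d=ray(n,uv,c); return o+d*(z-o[2])/d[2]
def proj(n,P,c=None):
    K,T=c or cal(n); p=(T[:3,:3]@np.atleast_2d(P).T).T+T[:3,3]; p=p@K.T; return p[:,:2]/p[:,2:]
E
python3 - <<'E'
from h import *
# tube by colour in the top view
im=cv2.imread("pics/top0.png"); hsv=cv2.cvtColor(im,cv2.COLOR_BGR2HSV)
m=cv2.inRange(hsv,(15,120,90),(32,255,255)); m[:, :300]=0; m[:195]=0;m[235:]=0
cs,_=cv2.findContours(m,cv2.RETR_EXTERNAL,cv2.CHAIN_APPROX_NONE)
c=max(cs,key=cv2.contourArea); r=cv2.minAreaRect(c); print(r)
bx=cv2.boxPoints(r); 
for p in bx: print(p,plane("top",p,0.011))
print(plane("top",r[0],0.014))
E
```

```text
((338.8819885253906, 215.00430297851562), (5.883161544799805, 50.72489547729492), 76.60750579833984)
[313.5279 218.0172] [ 0.4741 -0.2516  0.011 ]
[362.8734 206.2682] [ 0.5202 -0.4274  0.011 ]
[364.2361 211.9914] [ 0.4998 -0.4323  0.011 ]
[314.8906 223.7404] [ 0.4537 -0.2567  0.011 ]
[ 0.4869 -0.3414  0.014 ]
```

View pics/z0.png

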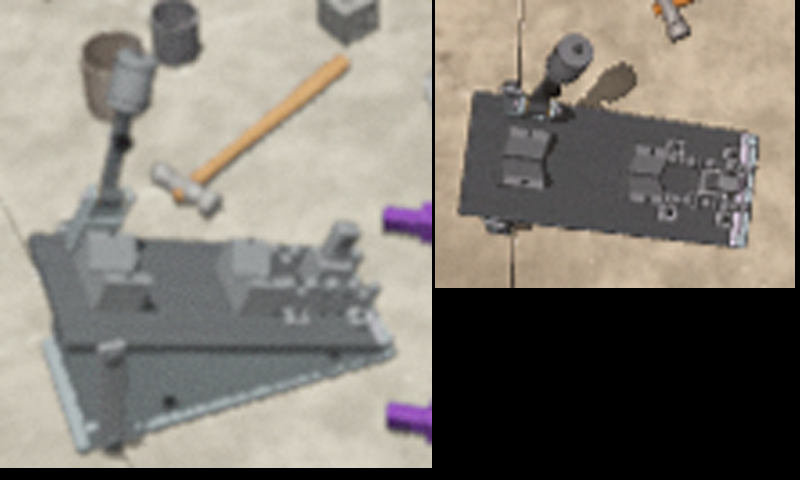

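The zoom gives these plate corners. In top: (180.6,170.6), (176.4,204.7), (259.4,181.9) and (256.7,213.6). In scene: near-left (167.2,225.8) and far-left (159.7,195.8). The stop is in front of the lower block.

```bash
cat >> h.py <<'E'
def plateR(psi): return Ro.from_euler('z',psi).as_matrix()@Ro.from_euler('y',-np.radians(25)).as_matrix()
def P(p,q): # plate point (mm) -> world, p=(x,y,psi)
    return np.array([p[0],p[1],.082])+np.atleast_2d(q)/1000.@plateR(p[2]).T
from scipy.optimize import least_squares
def fit(obs,x0=(.56,-.01,1.5)):
    cs=[cal(o[0]) if len(o)<4 else o[3] for o in obs]
    f=lambda p: np.concatenate([(proj(o[0],P(p,o[1]),c)[0]-o[2]) for o,c in zip(obs,cs)])
    r=least_squares(f,x0,loss='soft_l1'); return r.x,f(r.x).reshape(-1,2)
E
python3 - <<'E'
from h import *
t=lambda x,y:(170+(x-435)/3.6,145+y/3.6); s=lambda x,y:(150+x/3.6,130+y/3.6)
o=[("top",(140,-58,0),t(473,92)),("top",(140,58,0),t(458,215)),("top",(-140,-58,0),t(758,133)),("top",(-140,58,0),t(747,247)),
("scene",(140,58,0),s(62,345)),("scene",(140,-58,0),s(35,237)),("scene",(-140,58,0),s(392,345))]
p,r=fit(o);print(p);print(r)
for q in [(-90,0,24),(-70,0,24),(-90,0,76),(35,0,31),(-118,0,31),(140,0,0),(95,-46,50)]: print(q,P(p,q)[0])
print("stub top px",proj("top",P(p,(-90,0,76))),proj("scene",P(p,(-90,0,76))))
E
```

```text
[0.551  0.0834 1.487 ]
[[ 0.5591  0.2047]
 [ 0.5433  0.7972]
 [-2.2359  0.1237]
 [-2.6218  0.6317]
 [ 2.4467 -0.6386]
 [-1.243  -1.6781]
 [-0.207  -0.3247]]
(-90, 0, 24) [ 0.5433 -0.008   0.0657]
(-70, 0, 24) [0.5448 0.0101 0.0742]
(-90, 0, 76) [ 0.5415 -0.0299  0.1128]
(35, 0, 31) [0.5525 0.102  0.1249]
(-118, 0, 31) [ 0.5409 -0.0362  0.0602]
(140, 0, 0) [0.5616 0.2099 0.1412]
(95, -46, 50) [0.6023 0.1443 0.1675]
stub top px [[251.5067 196.2513]] [[247.4662 192.2803]]
```

```bash
cat >> h.py <<'E'
def tool():
    s=state(); return s["eef_pos"],Ro.from_euler('xyz',s["eef_rot"]).as_matrix()
def go(pos,R):
    p,R0=tool(); d=R0.T@(np.array(pos)-p); a=Ro.from_matrix(R0.T@R).as_rotvec()
    print("dx dy dz mm",1000*d,"ax ay az",a,"deg",np.degrees(np.linalg.norm(a)))
def down(yaw): return Ro.from_euler('xyz',[np.pi,0,yaw]).as_matrix()
def inplate(p): # tool square to plate, tool x uphill
    return plateR(p[2])@np.diag([1.,-1,-1])
E
python3 - <<'E'
from h import *
K,T=cal("wrist");p,R=tool();print(K);W=np.linalg.inv(T);print("cam in tool",R.T@(W[:3,3]-p));print(R.T@W[:3,:3])
go((.50,.0,.36),down(1.487))
E
```

```text
[[331.2771   0.     255.5125]
 [  0.     331.2771 200.6146]
 [  0.       0.       1.    ]]
cam in tool [ 0.0809 -0.0007 -0.1721]
[[-0.0006 -0.9609 -0.277 ]
 [ 1.     -0.0006 -0.0001]
 [-0.0001 -0.277   0.9609]]
dx dy dz mm [ 449.8223 -406.5551 -146.6828] ax ay az [-0.001  -0.0005 -1.0352] deg 59.31479869209342
```

```bash
python3 -m crank '[{"dx":0.02,"dy":-0.02,"dz":-0.04,"az":-0.05},{"dx":0.05,"dy":-0.04,"dz":-0.07,"az":-0.15},{"dx":0.08,"dy":-0.07,"dz":-0.1,"az":-0.25},{"dx":0.11,"dy":-0.10,"dz":-0.125,"az":-0.35},{"dx":0.145,"dy":-0.13,"dz":-0.147,"az":-0.45},{"dx":0.18,"dy":-0.16,"dz":-0.147,"az":-0.55},{"dx":0.21,"dy":-0.19,"dz":-0.147,"az":-0.65},{"dx":0.245,"dy":-0.22,"dz":-0.147,"az":-0.75},{"dx":0.28,"dy":-0.25,"dz":-0.147,"az":-0.85},{"dx":0.315,"dy":-0.28,"dz":-0.147,"az":-0.95}]'
python3 -c "
from h import *
go((.515,-.06,.30),down(1.487))"
```

```text
dx dy dz mm [ 437.1287 -345.9609  -86.7476] ax ay az [-0.001  -0.0005 -1.0352] deg 59.31479869209342invalid input at $[0]: expected keys dx, dy, dz, ax, ay, az, gripper
```

```bash
python3 -m crank '[{"dx":0.03,"dy":-0.02,"dz":-0.03,"ax":0,"ay":0,"az":-0.07,"gripper":0},{"dx":0.065,"dy":-0.05,"dz":-0.05,"ax":0,"ay":0,"az":-0.15,"gripper":0},{"dx":0.1,"dy":-0.08,"dz":-0.07,"ax":0,"ay":0,"az":-0.25,"gripper":0},{"dx":0.135,"dy":-0.11,"dz":-0.087,"ax":0,"ay":0,"az":-0.35,"gripper":0},{"dx":0.17,"dy":-0.14,"dz":-0.087,"ax":0,"ay":0,"az":-0.45,"gripper":0},{"dx":0.205,"dy":-0.17,"dz":-0.087,"ax":0,"ay":0,"az":-0.55,"gripper":0},{"dx":0.24,"dy":-0.2,"dz":-0.087,"ax":0,"ay":0,"az":-0.65,"gripper":0},{"dx":0.275,"dy":-0.23,"dz":-0.087,"ax":0,"ay":0,"az":-0.75,"gripper":0},{"dx":0.31,"dy":-0.26,"dz":-0.087,"ax":0,"ay":0,"az":-0.85,"gripper":0},{"dx":0.345,"dy":-0.28,"dz":-0.087,"ax":0,"ay":0,"az":-0.95,"gripper":0}]'
python3 -c "
from h import *
go((.515,-.06,.30),down(1.487))"
```

```text
time: 1.1
eef_pos: [0.4612, -0.1573, 0.3006]
eef_rot: [3.142, 0.0, 1.407]
ft_force: [1.0, -1.2, -0.0]
opening: 0.0938
grasp_force: 0.0
dx dy dz mm [104.8027  37.2354   0.5969] ax ay az [ 0.      0.0003 -0.0802] deg 4.595942237631422
```

```bash
python3 -c "
from h import *
p=[.551,.0834,1.487]
print(P(p,(-80,0,170)))
go(P(p,(-80,0,170))[0],inplate(p))"
```

```text
[[ 0.5389 -0.0604  0.2023]]
dx dy dz mm [108.3037  60.8988  98.3344] ax ay az [ 0.0175  0.4364 -0.0789] deg 25.431532881588712
```

```bash
python3 -m crank '[{"dx":0.03,"dy":0.02,"dz":0,"ax":0.004,"ay":0.1,"az":-0.02,"gripper":0},{"dx":0.06,"dy":0.04,"dz":0.02,"ax":0.009,"ay":0.21,"az":-0.04,"gripper":0},{"dx":0.09,"dy":0.06,"dz":0.05,"ax":0.013,"ay":0.32,"az":-0.06,"gripper":0},{"dx":0.108,"dy":0.061,"dz":0.08,"ax":0.0175,"ay":0.43,"az":-0.079,"gripper":0},{"dx":0.108,"dy":0.061,"dz":0.098,"ax":0.0175,"ay":0.4364,"az":-0.079,"gripper":0},{"dx":0.108,"dy":0.061,"dz":0.098,"ax":0.0175,"ay":0.4364,"az":-0.079,"gripper":0},{"dx":0.108,"dy":0.061,"dz":0.098,"ax":0.0175,"ay":0.4364,"az":-0.079,"gripper":0}]'
python3 - <<'E'
from h import *
p=[.551,.0834,1.487]
go(P(p,(-80,0,170))[0],inplate(p))
c=cal("wrist"); np.savez("w1.npz",K=c[0],T=c[1]); im=capture("wrist")[:,:,::-1].copy(); cv2.imwrite("pics/w1.png",im)
Q=np.array([(-43,-27,33),(-43,27,33),(-10,-27,33),(-10,27,33),(-90-11,-8,76),(-90+11,-8,76),(-101,8,76),(-79,8,76)])
px=proj("wrist",P(p,Q),c);print(px)
cv2.imwrite("pics/w1z.png",cv2.resize(im,(768,576),interpolation=cv2.INTER_CUBIC))
E
```

```text
time: 1.8
eef_pos: [0.5394, -0.0636, 0.203]
eef_rot: [-3.142, -0.436, 1.482]
ft_force: [0.2, 0.6, 1.2]
opening: 0.0938
grasp_force: 0.0
dx dy dz mm [ 2.4538 -0.7803  1.969 ] ax ay az [ 0.002   0.     -0.0045] deg 0.2808327610261347
[[283.2523 151.9757]
 [225.5975 152.2976]
 [283.899  115.6166]
 [224.4961 115.9478]
 [264.0691 226.4   ]
 [264.116  201.8528]
 [245.4713 226.5041]
 [245.1122 201.959 ]]
```

View pics/w1z.png

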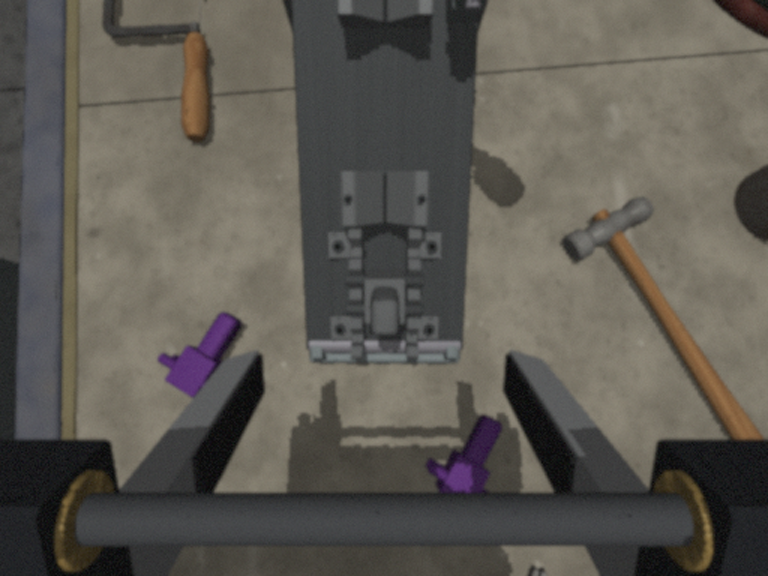

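The wrist view shows the lower V-block at zoomed (342–429, 171–227), the plate's bottom corners at about (308,341) and (462,341), and the stop's stub around (371–399, 285–338). I'll refine the fit with these.

```bash
python3 - <<'E'
from h import *
d=np.load("w1.npz");c=(d["K"],d["T"]); w=lambda x,y:((x+.5)/1.5-.5,(y+.5)/1.5-.5)
g=cv2.cvtColor(cv2.imread("pics/w1.png"),cv2.COLOR_BGR2GRAY)
raw=np.array([w(342,171),w(429,171),w(342,227),w(429,227),w(308,341),w(462,341)],np.float32).reshape(-1,1,2)
sp=cv2.cornerSubPix(g,raw.copy(),(3,3),(-1,-1),(3,30,.01)).reshape(-1,2);print(np.c_[raw.reshape(-1,2),sp])
m=[(-10,27,33),(-10,-27,33),(-43,27,33),(-43,-27,33),(-140,58,0),(-140,-58,0)]
o=[("wrist",q,u,c) for q,u in zip(m,sp)]
p,r=fit(o,(.551,.083,1.487));print(p);print(r)
print(proj("w",P(p,[(140,58,0),(75,27,33),(75,-27,33),(-79,8,76),(-79,-8,76),(-101,8,76),(-101,-8,76)]),c)*1.5+.25)
go(P(p,(-90,0,120))[0],inplate(p))
E
```

```text
[[227.8333 113.8333 227.2603 113.8308]
 [285.8333 113.8333 284.722  113.5758]
 [227.8333 151.1667 227.8333 151.1667]
 [285.8333 151.1667 285.8333 151.1667]
 [205.1667 227.1667 204.2313 227.7278]
 [307.8333 227.1667 307.8787 228.5153]]
[0.5534 0.0853 1.48  ]
[[-0.4402 -0.2679]
 [ 1.4382  0.0492]
 [-0.2043 -1.2248]
 [-0.6088 -1.158 ]
 [-0.039   5.6622]
 [ 0.4135  5.022 ]]
[[286.5638 -94.9195]
 [336.9881  13.5304]
 [433.5297  13.6005]
 [370.6383 299.3985]
 [399.1112 299.4359]
 [370.8755 336.2544]
 [398.7409 336.293 ]]
dx dy dz mm [-5.92    0.0938 53.4158] ax ay az [0.0002 0.0006 0.0026] deg 0.1535953443429629
```

```bash
python3 - <<'E'
from h import *
d=np.load("w1.npz");c=(d["K"],d["T"]); w=lambda x,y:((x+.5)/1.5-.5,(y+.5)/1.5-.5)
m=[((-10,27,33),w(341.5,171)),((-10,-27,33),w(428,171)),((-43,27,33),w(342,227)),((-43,-27,33),w(429,227)),((75,27,33),w(339,13)),((75,-27,33),w(432.5,13))]
p,r=fit([("wrist",q,u,c) for q,u in m],(.551,.083,1.487));print(p);print(r)
print(proj("w",P(p,[(-140,58,0),(-79,8,76),(-79,-8,76),(-101,8,76),(-101,-8,76)]),c)*1.5+.25)
go(P(p,(-90,0,54))[0],inplate(p))
E
```

```text
[0.5536 0.085  1.4809]
[[-0.4433  0.0531]
 [ 1.239   0.0668]
 [ 0.053  -0.905 ]
 [-0.3431 -0.8862]
 [-1.1645  0.6863]
 [ 0.8737  0.6831]]
[[306.9436 350.7912]
 [371.1509 299.9162]
 [399.6284 299.9293]
 [371.4072 336.767 ]
 [399.2771 336.7816]]
dx dy dz mm [ -6.1403   0.372  119.2946] ax ay az [0.0005 0.0006 0.0018] deg 0.11435228003950537
```

```bash
echo 'PL=(.5536,.085,1.481)' >> h.py
python3 -m crank '[{"dx":-0.006,"dy":0,"dz":0.03,"ax":0,"ay":0,"az":0,"gripper":0},{"dx":-0.006,"dy":0,"dz":0.06,"ax":0,"ay":0,"az":0,"gripper":0},{"dx":-0.006,"dy":0,"dz":0.085,"ax":0,"ay":0,"az":0,"gripper":0},{"dx":-0.006,"dy":0,"dz":0.105,"ax":0,"ay":0,"az":0,"gripper":0},{"dx":-0.006,"dy":0,"dz":0.115,"ax":0,"ay":0,"az":0,"gripper":0},{"dx":-0.006,"dy":0,"dz":0.119,"ax":0,"ay":0,"az":0,"gripper":0},{"dx":-0.006,"dy":0,"dz":0.119,"ax":0,"ay":0,"az":0,"gripper":0.5},{"dx":-0.006,"dy":0,"dz":0.119,"ax":0,"ay":0,"az":0,"gripper":0.75},{"dx":-0.006,"dy":0,"dz":0.119,"ax":0,"ay":0,"az":0,"gripper":0.95},{"dx":-0.006,"dy":0,"dz":0.119,"ax":0,"ay":0,"az":0,"gripper":0.95}]'
python3 -m crank '[{"dx":0,"dy":0,"dz":0,"ax":0,"ay":0,"az":0,"gripper":0.95},{"dx":0,"dy":0,"dz":0,"ax":0,"ay":0,"az":0,"gripper":0.95},{"dx":0,"dy":0,"dz":0,"ax":0,"ay":0,"az":0,"gripper":0.95},{"dx":0,"dy":0,"dz":0,"ax":0,"ay":0,"az":0,"gripper":0.95}]'
python3 -c "
from h import *
go(P(PL,(-90,0,54))[0],inplate(PL))"
```

```text
time: 2.85
eef_pos: [0.5435, -0.0192, 0.0926]
eef_rot: [3.141, -0.436, 1.482]
ft_force: [-0.0, -0.2, 0.3]
opening: 0.0654
grasp_force: 0.0
time: 3.25
eef_pos: [0.5433, -0.0188, 0.0921]
eef_rot: [-3.142, -0.437, 1.482]
ft_force: [-0.0, 1.1, 0.7]
opening: 0.033
grasp_force: 0.0
dx dy dz mm [ 0.3013  0.9531 -0.7776] ax ay az [-0.0005 -0.0003  0.001 ] deg 0.06403700336209162
```

```bash
python3 -m crank '[{"dx":0,"dy":0.001,"dz":0,"ax":0,"ay":0,"az":0,"gripper":0.95},{"dx":0,"dy":0.001,"dz":0,"ax":0,"ay":0,"az":0,"gripper":0.95},{"dx":0,"dy":0.001,"dz":0,"ax":0,"ay":0,"az":0,"gripper":0.95},{"dx":0,"dy":0.001,"dz":0,"ax":0,"ay":0,"az":0,"gripper":0.95},{"dx":0,"dy":0.001,"dz":0,"ax":0,"ay":0,"az":0,"gripper":0.95}]'
python3 -m crank '[{"dx":0,"dy":0,"dz":-0.004,"ax":0,"ay":0,"az":0,"gripper":0.95},{"dx":0,"dy":0,"dz":-0.009,"ax":0,"ay":0,"az":0,"gripper":0.95},{"dx":0,"dy":0,"dz":-0.014,"ax":0,"ay":0,"az":0,"gripper":0.95},{"dx":0,"dy":0,"dz":-0.018,"ax":0,"ay":0,"az":0,"gripper":0.95},{"dx":0,"dy":0,"dz":-0.018,"ax":0,"ay":0,"az":0,"gripper":0.95},{"dx":0,"dy":0,"dz":-0.018,"ax":0,"ay":0,"az":0,"gripper":0.95}]'
```

```text
time: 3.75
eef_pos: [0.5443, -0.0189, 0.092]
eef_rot: [3.142, -0.437, 1.482]
ft_force: [0.2, -0.5, -0.4]
opening: 0.0158
grasp_force: 30.0
time: 4.35
eef_pos: [0.5436, -0.0266, 0.1084]
eef_rot: [3.142, -0.437, 1.482]
ft_force: [-0.2, 0.7, -2.2]
opening: 0.016
grasp_force: 30.0
```

```bash
python3 -m crank '[{"dx":0.006,"dy":0,"dz":0,"ax":0,"ay":0,"az":0,"gripper":0.95},{"dx":0.014,"dy":0,"dz":0,"ax":0,"ay":0,"az":0,"gripper":0.95},{"dx":0.0205,"dy":0,"dz":0,"ax":0,"ay":0,"az":0,"gripper":0.95},{"dx":0.0205,"dy":0,"dz":0,"ax":0,"ay":0,"az":0,"gripper":0.95},{"dx":0.0205,"dy":0,"dz":0.004,"ax":0,"ay":0,"az":0,"gripper":0.95},{"dx":0.0205,"dy":0,"dz":0.008,"ax":0,"ay":0,"az":0,"gripper":0.95},{"dx":0.0205,"dy":0,"dz":0.012,"ax":0,"ay":0,"az":0,"gripper":0.95},{"dx":0.0205,"dy":0,"dz":0.015,"ax":0,"ay":0,"az":0,"gripper":0.95},{"dx":0.0205,"dy":0,"dz":0.017,"ax":0,"ay":0,"az":0,"gripper":0.95},{"dx":0.0205,"dy":0,"dz":0.017,"ax":0,"ay":0,"az":0,"gripper":0.95}]'
python3 -c "
from h import *
s=state();p,R=tool();print((plateR(PL[2]).T@(p-[PL[0],PL[1],.082]))*1000,s['ft_force'])"
```

```text
time: 5.35
eef_pos: [0.5457, -0.0007, 0.1013]
eef_rot: [-3.141, -0.437, 1.482]
ft_force: [0.5, -0.7, -2.2]
opening: 0.0156
grasp_force: 30.0
[-69.7943   0.1587  53.8914] [ 0.5155 -0.6987 -2.1735]
```

```bash
python3 -m crank '[{"dx":0,"dy":0,"dz":0.001,"ax":0,"ay":0,"az":0,"gripper":0.95},{"dx":0,"dy":0,"dz":0.001,"ax":0,"ay":0,"az":0,"gripper":0.8},{"dx":0,"dy":0,"dz":0.001,"ax":0,"ay":0,"az":0,"gripper":0.5},{"dx":0,"dy":0,"dz":0.001,"ax":0,"ay":0,"az":0,"gripper":0.5},{"dx":0,"dy":0,"dz":0.001,"ax":0,"ay":0,"az":0,"gripper":0.5},{"dx":0,"dy":0,"dz":-0.03,"ax":0,"ay":0,"az":0,"gripper":0.3},{"dx":0,"dy":0,"dz":-0.07,"ax":0,"ay":0,"az":0,"gripper":0},{"dx":0,"dy":0,"dz":-0.11,"ax":0,"ay":0,"az":0,"gripper":0},{"dx":0,"dy":0,"dz":-0.13,"ax":0,"ay":0,"az":0,"gripper":0},{"dx":0,"dy":0,"dz":-0.13,"ax":0,"ay":0,"az":0,"gripper":0}]'
python3 - <<'E'
from h import *
c=cal("wrist"); np.savez("w2.npz",K=c[0],T=c[1]); im=capture("wrist")[:,:,::-1].copy(); cv2.imwrite("pics/w2.png",im)
Q=[(-79+20,8,76),(-79+20,-8,76),(-101+20,8,76),(-101+20,-8,76),(-10,27,33),(-43,-27,33)]
print((proj("w",P(PL,Q),c)-[156,50])*4)
cv2.imwrite("pics/w2z.png",cv2.resize(im[50:200,156:356],(800,600),interpolation=cv2.INTER_CUBIC))
E
```

```text
time: 6.35
eef_pos: [0.5421, -0.0572, 0.2218]
eef_rot: [3.137, -0.435, 1.482]
ft_force: [0.1, 0.5, -0.4]
opening: 0.079
grasp_force: 0.0
[[354.9213 553.8439]
 [427.7546 553.7769]
 [355.8188 649.0713]
 [427.1535 648.9892]
 [279.0362 312.7384]
 [500.566  448.813 ]]
```

View pics/w2z.png

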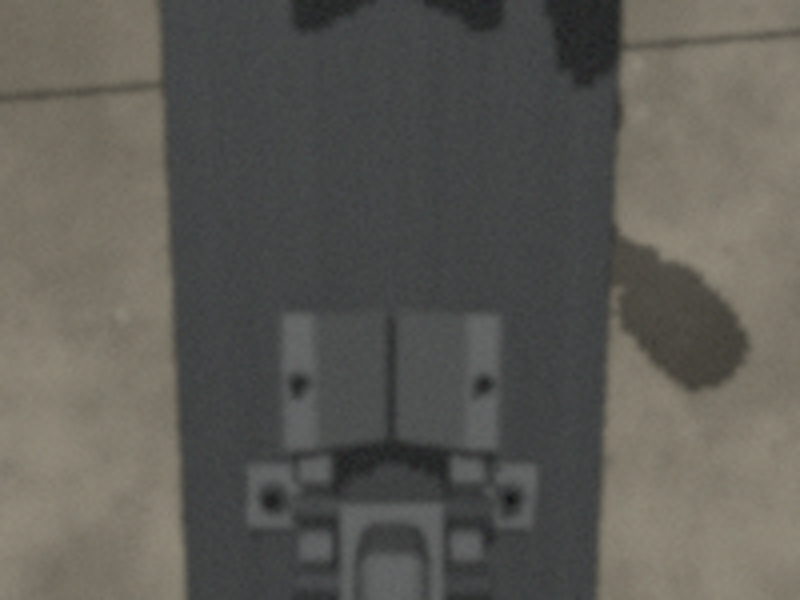

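The stop sits one notch up: its stub edge is at v≈553 against 554 predicted, and its uphill pin at v≈500 lies between the top two teeth. Next is the tube.

```bash
python3 -c "
from h import *
go((.492,-.361,.2),down(1.827))"
```

```text
dx dy dz mm [-287.7015  -21.8873 -111.8746] ax ay az [ 0.0769 -0.4312 -0.3401] deg 31.770390948216157
```

```bash
python3 -m crank '[{"dx":-0.04,"dy":-0.003,"dz":-0.025,"ax":0.01,"ay":-0.06,"az":-0.05,"gripper":0},{"dx":-0.08,"dy":-0.006,"dz":-0.045,"ax":0.02,"ay":-0.12,"az":-0.1,"gripper":0},{"dx":-0.12,"dy":-0.009,"dz":-0.06,"ax":0.03,"ay":-0.18,"az":-0.14,"gripper":0},{"dx":-0.16,"dy":-0.012,"dz":-0.075,"ax":0.04,"ay":-0.24,"az":-0.19,"gripper":0},{"dx":-0.2,"dy":-0.015,"dz":-0.09,"ax":0.053,"ay":-0.3,"az":-0.24,"gripper":0},{"dx":-0.24,"dy":-0.018,"dz":-0.1,"ax":0.064,"ay":-0.36,"az":-0.28,"gripper":0},{"dx":-0.27,"dy":-0.021,"dz":-0.108,"ax":0.073,"ay":-0.41,"az":-0.32,"gripper":0},{"dx":-0.2877,"dy":-0.0219,"dz":-0.1119,"ax":0.0769,"ay":-0.4312,"az":-0.34,"gripper":0},{"dx":-0.2877,"dy":-0.0219,"dz":-0.1119,"ax":0.0769,"ay":-0.4312,"az":-0.34,"gripper":0},{"dx":-0.2877,"dy":-0.0219,"dz":-0.1119,"ax":0.0769,"ay":-0.4312,"az":-0.34,"gripper":0}]'
python3 - <<'E'
from h import *
c=cal("wrist"); im=capture("wrist")[:,:,::-1].copy(); cv2.imwrite("pics/w3.png",im)
hsv=cv2.cvtColor(im,cv2.COLOR_BGR2HSV); m=cv2.inRange(hsv,(15,110,60),(32,255,255))
cs,_=cv2.findContours(m,cv2.RETR_EXTERNAL,cv2.CHAIN_APPROX_NONE)
for q in sorted(cs,key=cv2.contourArea)[-3:]:
    r=cv2.minAreaRect(q); print(r)
    for b in cv2.boxPoints(r): print(b,plane("w",b,.011,c))
    print(plane("w",r[0],.011,c))
cv2.imwrite("pics/w3z.png",im)
E
```

```text
time: 7.4
eef_pos: [0.4923, -0.359, 0.1987]
eef_rot: [-3.141, -0.003, 1.828]
ft_force: [0.4, 0.8, 0.9]
opening: 0.0943
grasp_force: 0.0
((467.40863037109375, 349.2207946777344), (59.49128723144531, 13.038209915161133), 85.91438293457031)
[458.7868 320.0152] [ 0.7842 -0.4658  0.011 ]
[471.7919 319.0863] [ 0.7994 -0.4604  0.011 ]
[476.0305 378.4264] [ 0.8438 -0.5432  0.011 ]
[463.0254 379.3553] [ 0.8277 -0.5491  0.011 ]
[ 0.8131 -0.5034  0.011 ]
((44.074424743652344, 349.189453125), (13.860648155212402, 59.48528289794922), 4.014175891876221)
[ 35.079 378.374] [ 0.2754 -0.6933  0.011 ]
[ 39.2432 319.0346] [ 0.2734 -0.5991  0.011 ]
[ 53.0698 320.0049] [ 0.2904 -0.5961  0.011 ]
[ 48.9057 379.3443] [ 0.2934 -0.6902  0.011 ]
[ 0.2831 -0.6433  0.011 ]
((253.5, 160.0), (166.0, 19.0), 90.0)
[244.  77.] [ 0.4528 -0.2559  0.011 ]
[263.  77.] [ 0.4715 -0.2509  0.011 ]
[263. 243.] [ 0.5191 -0.4276  0.011 ]
[244. 243.] [ 0.4975 -0.4333  0.011 ]
[ 0.4836 -0.3358  0.011 ]
```

View pics/w3z.png

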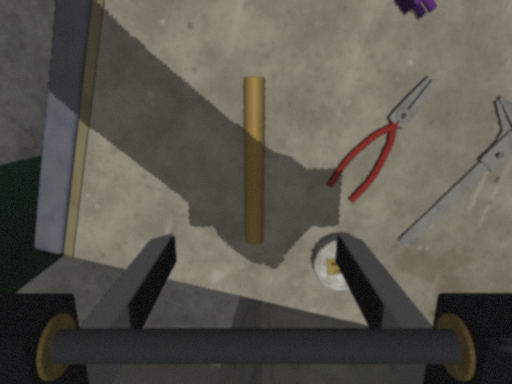

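The tube shows at u 244–263, v 77–243, in line with the tool. The pliers are well to its right, and the tin is at about (335,262), so I need its clearance from the right finger.

```bash
python3 -c "
from h import *
t=plane('wrist',(336,264),.026);print(t); p=np.array([.490,-.3614,.0125]); R=down(1.827);print('tin in tool mm',R.T@(t-p)*1000, 'plier',R.T@(plane('wrist',(332,184),.005)-p)*1000)
go(p,R)"
```

```text
[ 0.6051 -0.4254  0.026 ]
tin in tool mm [-91.0379  95.1236 -13.5   ] plier [-1.9268 89.4702  7.5   ]
dx dy dz mm [ -2.3485  -2.9108 186.5285] ax ay az [-0.0007 -0.003   0.0014] deg 0.19586411673325232
```

```bash
python3 -m crank '[{"dx":-0.002,"dy":-0.003,"dz":0.04,"ax":0,"ay":-0.003,"az":0,"gripper":0},{"dx":-0.002,"dy":-0.003,"dz":0.08,"ax":0,"ay":-0.003,"az":0,"gripper":0},{"dx":-0.002,"dy":-0.003,"dz":0.12,"ax":0,"ay":-0.003,"az":0,"gripper":0},{"dx":-0.002,"dy":-0.003,"dz":0.15,"ax":0,"ay":-0.003,"az":0,"gripper":0.2},{"dx":-0.002,"dy":-0.003,"dz":0.17,"ax":0,"ay":-0.003,"az":0,"gripper":0.3},{"dx":-0.002,"dy":-0.003,"dz":0.182,"ax":0,"ay":-0.003,"az":0,"gripper":0.4},{"dx":-0.002,"dy":-0.003,"dz":0.1855,"ax":0,"ay":-0.003,"az":0,"gripper":0.4},{"dx":-0.002,"dy":-0.003,"dz":0.1855,"ax":0,"ay":-0.003,"az":0,"gripper":0.4}]'
python3 -c "
from h import *
go([.490,-.3614,.0125],down(1.827))"
```

```text
time: 8.25
eef_pos: [0.4897, -0.3627, 0.0141]
eef_rot: [-3.141, 0.002, 1.828]
ft_force: [-0.3, 0.0, 1.2]
opening: 0.0581
grasp_force: 0.0
dx dy dz mm [1.2097 0.6375 1.6136] ax ay az [-0.0008  0.0017  0.0012] deg 0.13011466261163465
```

```bash
python3 -m crank '[{"dx":0,"dy":0,"dz":0,"ax":0,"ay":0,"az":0,"gripper":0.9},{"dx":0,"dy":0,"dz":0,"ax":0,"ay":0,"az":0,"gripper":0.9},{"dx":0,"dy":0,"dz":0,"ax":0,"ay":0,"az":0,"gripper":0.9},{"dx":0,"dy":0,"dz":0,"ax":0,"ay":0,"az":0,"gripper":0.9},{"dx":0,"dy":0,"dz":0,"ax":0,"ay":0,"az":0,"gripper":0.9},{"dx":0,"dy":0,"dz":0,"ax":0,"ay":0,"az":0,"gripper":0.9}]'
```

```text
time: 8.85
eef_pos: [0.4894, -0.3631, 0.0139]
eef_rot: [-3.141, 0.002, 1.828]
ft_force: [0.0, 0.6, 3.2]
opening: 0.0213
grasp_force: 30.0
```

```bash
python3 -m crank '[{"dx":0,"dy":0,"dz":-0.02,"ax":0,"ay":0,"az":0,"gripper":0.9},{"dx":0,"dy":0,"dz":-0.05,"ax":0,"ay":0,"az":0,"gripper":0.9},{"dx":0,"dy":0,"dz":-0.09,"ax":0,"ay":0,"az":0,"gripper":0.9},{"dx":0,"dy":0,"dz":-0.13,"ax":0,"ay":0,"az":0,"gripper":0.9},{"dx":0,"dy":0,"dz":-0.17,"ax":0,"ay":0,"az":0,"gripper":0.9},{"dx":0,"dy":0,"dz":-0.21,"ax":0,"ay":0,"az":0,"gripper":0.9},{"dx":0,"dy":0,"dz":-0.25,"ax":0,"ay":0,"az":0,"gripper":0.9},{"dx":0,"dy":0,"dz":-0.27,"ax":0,"ay":0,"az":0,"gripper":0.9}]'
python3 -c "
from h import *
print(P(PL,(17.5,0,150)));go(P(PL,(17.5,0,150))[0],inplate(PL))"
```

```text
time: 9.65
eef_pos: [0.4899, -0.3627, 0.2871]
eef_rot: [3.141, 0.004, 1.828]
ft_force: [0.2, 0.3, -1.7]
opening: 0.021
grasp_force: 30.0
[[0.5493 0.0377 0.2253]]
dx dy dz mm [372.3642 159.2044  60.3038] ax ay az [-0.0742  0.436   0.3417] deg 32.02573155613042
```

```bash
python3 -m crank '[{"dx":0.04,"dy":0.017,"dz":0,"ax":-0.008,"ay":0.045,"az":0.035,"gripper":0.9},{"dx":0.08,"dy":0.034,"dz":0,"ax":-0.016,"ay":0.09,"az":0.07,"gripper":0.9},{"dx":0.12,"dy":0.051,"dz":0,"ax":-0.024,"ay":0.14,"az":0.11,"gripper":0.9},{"dx":0.16,"dy":0.068,"dz":0,"ax":-0.032,"ay":0.19,"az":0.15,"gripper":0.9},{"dx":0.2,"dy":0.085,"dz":0,"ax":-0.04,"ay":0.24,"az":0.19,"gripper":0.9},{"dx":0.24,"dy":0.103,"dz":0,"ax":-0.05,"ay":0.29,"az":0.23,"gripper":0.9},{"dx":0.28,"dy":0.12,"dz":0.01,"ax":-0.058,"ay":0.34,"az":0.265,"gripper":0.9},{"dx":0.32,"dy":0.137,"dz":0.03,"ax":-0.066,"ay":0.39,"az":0.305,"gripper":0.9},{"dx":0.35,"dy":0.15,"dz":0.045,"ax":-0.0742,"ay":0.43,"az":0.335,"gripper":0.9},{"dx":0.372,"dy":0.159,"dz":0.06,"ax":-0.0742,"ay":0.436,"az":0.3417,"gripper":0.9}]'
python3 -m crank '[{"dx":0,"dy":0,"dz":0,"ax":0,"ay":0,"az":0,"gripper":0.9},{"dx":0,"dy":0,"dz":0,"ax":0,"ay":0,"az":0,"gripper":0.9}]'
python3 - <<'E'
from h import *
go(P(PL,(17.5,0,150))[0],inplate(PL))
c=cal("wrist"); im=capture("wrist")[:,:,::-1].copy()
sc=capture("scene")[:,:,::-1]
cs=cal("scene")
z=cv2.resize(sc[120:270,150:290],(560,600),interpolation=cv2.INTER_CUBIC); w=cv2.resize(im[:300,146:366],(220,300))
o=np.zeros((600,800,3),np.uint8);o[:,:560]=z;o[:300,565:785]=w;cv2.imwrite("pics/s4.png",o)
p,R=tool(); tt=lambda x: p+R@np.array([x,0,.0029])
print("tube ends wrist",proj("w",[tt(-.0685),tt(.1115)],c)-[146,0])
E
```

```text
time: 10.65
eef_pos: [0.548, 0.039, 0.2218]
eef_rot: [-3.137, -0.44, 1.478]
ft_force: [1.5, -0.8, -2.9]
opening: 0.021
grasp_force: 30.0
time: 10.85
eef_pos: [0.5483, 0.0376, 0.2227]
eef_rot: [-3.138, -0.438, 1.48]
ft_force: [-0.1, -0.6, -2.7]
opening: 0.0211
grasp_force: 30.0
dx dy dz mm [ 1.276   1.0131 -2.3776] ax ay az [-0.0035 -0.0015 -0.0006] deg 0.2189695686187442
tube ends wrist [[110.7216 354.265 ]
 [111.1321  41.7836]]
```

View pics/s4.png

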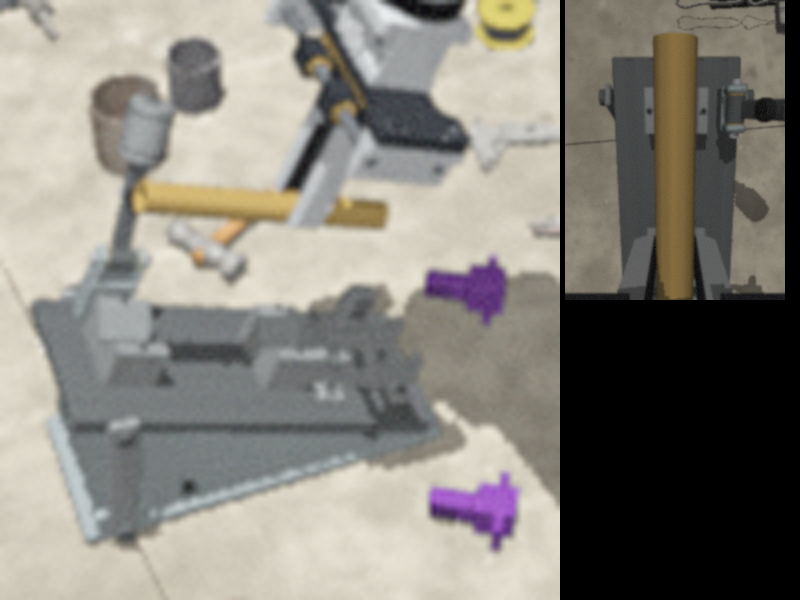

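Scene and wrist views show the tube held over the grooves, parallel to the jig. In the wrist crop its uphill end is at v≈34 and it is centred at 110, against 111 predicted. The hold-down is still open.

```bash
python3 - <<'E'
from h import *
c=cal("wrist");p,R=tool()
for e in (.1085,.1115,.1145): print(e,proj("w",p+R@np.array([e,0,.0029-.011]),c)[0])
im=cv2.imread("pics/s4.png")[:300,565:785]; m=cv2.inRange(cv2.cvtColor(im,cv2.COLOR_BGR2HSV),(12,110,60),(32,255,255))
for r in (31,32,33,34,35,36,60,150,250): 
    u=np.where(m[r])[0]; print(r,len(u),u.mean()+146 if len(u) else 0)
print("tip cols of axis",proj("w",[p+R@np.array([x,0,.0029]) for x in (.1,.05,0)],c))
go(P(PL,(17.5,0,40))[0],inplate(PL))
E
```

```text
0.1085 [255.6739  43.479 ]
0.1115 [255.6684  36.1946]
0.1145 [255.6629  28.8286]
31 0 0
32 0 0
33 6 254.66666666666669
34 27 255.0
35 34 256.5
36 40 255.5
60 42 255.5
150 39 256.0
250 37 255.0
tip cols of axis [[255.6864  66.3859]
 [255.7621 167.0348]
 [255.8267 253.0618]]
dx dy dz mm [  1.7552   0.6408 108.4989] ax ay az [-0.0017 -0.0012 -0.0016] deg 0.14999255140822654
```

```bash
python3 -m crank '[{"dx":0.002,"dy":0.0006,"dz":0.03,"ax":0,"ay":0,"az":-0.0016,"gripper":0.9},{"dx":0.002,"dy":0.0006,"dz":0.06,"ax":0,"ay":0,"az":-0.0016,"gripper":0.9},{"dx":0.002,"dy":0.0006,"dz":0.085,"ax":0,"ay":0,"az":-0.0016,"gripper":0.9},{"dx":0.002,"dy":0.0006,"dz":0.098,"ax":0,"ay":0,"az":-0.0016,"gripper":0.9},{"dx":0.002,"dy":0.0006,"dz":0.103,"ax":0,"ay":0,"az":-0.0016,"gripper":0.9},{"dx":0.002,"dy":0.0006,"dz":0.104,"ax":0,"ay":0,"az":-0.0016,"gripper":0.9},{"dx":0.002,"dy":0.0006,"dz":0.104,"ax":0,"ay":0,"az":-0.0016,"gripper":0.9}]'
cat >> h.py <<'E'
def tp():
    s=state();p,R=tool(); print("plate TCP",(plateR(PL[2]).T@(p-[PL[0],PL[1],.082]))*1000,"F plate",plateR(PL[2]).T@s['ft_force'],"M",s['moment'],'rot err',Ro.from_matrix(inplate(PL).T@R).as_rotvec())
E
python3 -c "
from h import *
tp()"
```

```text
time: 11.65
eef_pos: [0.5536, 0.0827, 0.1303]
eef_rot: [-3.141, -0.438, 1.481]
ft_force: [0.3, -0.1, -1.5]
opening: 0.0213
grasp_force: 30.0
plate TCP [18.3665 -0.2132 44.7704] F plate [-0.718  -0.3105 -1.28  ] M [-0.6381 -0.0063  0.0255] rot err [ 0.0012  0.0015 -0.0004]
```

```bash
python3 -m crank '[{"dx":0,"dy":0,"dz":0.002,"ax":0,"ay":0,"az":0,"gripper":0.9},{"dx":0,"dy":0,"dz":0.004,"ax":0,"ay":0,"az":0,"gripper":0.9},{"dx":0,"dy":0,"dz":0.006,"ax":0,"ay":0,"az":0,"gripper":0.9},{"dx":0,"dy":0,"dz":0.0075,"ax":0,"ay":0,"az":0,"gripper":0.9},{"dx":0,"dy":0,"dz":0.009,"ax":0,"ay":0,"az":0,"gripper":0.9},{"dx":0,"dy":0,"dz":0.009,"ax":0,"ay":0,"az":0,"gripper":0.9},{"dx":0,"dy":0,"dz":0.009,"ax":0,"ay":0,"az":0,"gripper":0.9}]'
python3 -c "
from h import *
tp()"
```

```text
time: 12.35
eef_pos: [0.5533, 0.0871, 0.1213]
eef_rot: [-3.139, -0.438, 1.482]
ft_force: [-0.0, -0.5, -1.9]
opening: 0.0213
grasp_force: 30.0
plate TCP [18.5425  0.466  34.7646] F plate [-1.2602 -0.0114 -1.5437] M [-0.6036 -0.0043 -0.0291] rot err [ 0.0026  0.0018 -0.0005]
```

```bash
python3 -m crank '[{"dx":0,"dy":0,"dz":0.0005,"ax":0,"ay":0,"az":0,"gripper":0.9},{"dx":0,"dy":0,"dz":0.001,"ax":0,"ay":0,"az":0,"gripper":0.9},{"dx":0,"dy":0,"dz":0.001,"ax":0,"ay":0,"az":0,"gripper":0.9}]'
python3 -c "
from h import *
tp()"
python3 -m crank '[{"dx":0,"dy":0,"dz":0.0005,"ax":0,"ay":0,"az":0,"gripper":0.9},{"dx":0,"dy":0,"dz":0.001,"ax":0,"ay":0,"az":0,"gripper":0.9},{"dx":0,"dy":0,"dz":0.001,"ax":0,"ay":0,"az":0,"gripper":0.9}]'
python3 -c "
from h import *
tp()"
```

```text
time: 12.65
eef_pos: [0.5536, 0.0875, 0.1205]
eef_rot: [-3.14, -0.438, 1.481]
ft_force: [1.0, -0.3, -0.7]
opening: 0.0209
grasp_force: 30.0
plate TCP [18.5334  0.263  33.8822] F plate [-0.4895 -1.0023 -0.5001] M [-0.7031 -0.2978 -0.1225] rot err [ 0.0021  0.0017 -0.0004]
time: 12.95
eef_pos: [0.5537, 0.0875, 0.1203]
eef_rot: [-3.14, -0.438, 1.482]
ft_force: [-6.7, -7.5, 16.3]
opening: 0.0213
grasp_force: 30.0
plate TCP [18.5089  0.1433 33.6687] F plate [-0.3772  6.0092 18.1769] M [-0.2853  1.232   0.6628] rot err [ 0.0019  0.0015 -0.0005]
```

```bash
python3 -m crank '[{"dx":0,"dy":-0.0004,"dz":-0.001,"ax":0,"ay":0,"az":0,"gripper":0.9},{"dx":-0.001,"dy":-0.0004,"dz":-0.001,"ax":0,"ay":0,"az":0,"gripper":0.9},{"dx":-0.002,"dy":-0.0004,"dz":-0.001,"ax":0,"ay":0,"az":0,"gripper":0.9},{"dx":-0.003,"dy":-0.0004,"dz":-0.001,"ax":0,"ay":0,"az":0,"gripper":0.9},{"dx":-0.004,"dy":-0.0004,"dz":-0.001,"ax":0,"ay":0,"az":0,"gripper":0.9},{"dx":-0.004,"dy":-0.0004,"dz":-0.001,"ax":0,"ay":0,"az":0,"gripper":0.9}]'
python3 -c "
from h import *
tp()"
```

```text
time: 13.55
eef_pos: [0.5531, 0.0839, 0.1189]
eef_rot: [-3.14, -0.438, 1.482]
ft_force: [5.3, 0.7, 3.1]
opening: 0.0215
grasp_force: 30.0
plate TCP [14.5454  0.4014 33.9386] F plate [ 2.3987 -5.2007  2.3143] M [-0.0066 -1.2147 -0.5702] rot err [ 0.0016  0.0019 -0.0005]
```

```bash
python3 -m crank '[{"dx":-0.0005,"dy":0.0002,"dz":0,"ax":0,"ay":0,"az":0,"gripper":0.9},{"dx":-0.001,"dy":0.0002,"dz":0,"ax":0,"ay":0,"az":0,"gripper":0.9},{"dx":-0.001,"dy":0.0002,"dz":0,"ax":0,"ay":0,"az":0,"gripper":0.9}]'
python3 -c "
from h import *
tp()"
python3 -m crank '[{"dx":-0.0005,"dy":0,"dz":0,"ax":0,"ay":0,"az":0,"gripper":0.9},{"dx":-0.001,"dy":0,"dz":0,"ax":0,"ay":0,"az":0,"gripper":0.9},{"dx":-0.001,"dy":0,"dz":0,"ax":0,"ay":0,"az":0,"gripper":0.9}]'
python3 -c "
from h import *
tp()"
```

```text
time: 13.85
eef_pos: [0.553, 0.0831, 0.1185]
eef_rot: [-3.14, -0.438, 1.481]
ft_force: [5.2, 0.5, 4.1]
opening: 0.021
grasp_force: 30.0
plate TCP [13.6128  0.3951 33.8837] F plate [ 2.656  -5.1607  3.3309] M [ 0.2386 -1.2286 -0.5689] rot err [ 0.002   0.0019 -0.0004]
time: 14.15
eef_pos: [0.553, 0.0821, 0.1181]
eef_rot: [-3.14, -0.438, 1.482]
ft_force: [5.3, 0.6, 4.8]
opening: 0.0212
grasp_force: 30.0
plate TCP [12.6021  0.3649 33.9222] F plate [ 2.9691 -5.2318  3.8794] M [ 0.2457 -1.1604 -0.5062] rot err [ 0.002   0.0019 -0.0005]
```

```bash
python3 -m crank '[{"dx":-0.0005,"dy":0.0003,"dz":0,"ax":0,"ay":0,"az":0,"gripper":0.9},{"dx":-0.001,"dy":0.0003,"dz":0,"ax":0,"ay":0,"az":0,"gripper":0.9},{"dx":-0.001,"dy":0.0003,"dz":0,"ax":0,"ay":0,"az":0,"gripper":0.9}]'
python3 -c "
from h import *
tp()"
python3 -m crank '[{"dx":-0.0004,"dy":0,"dz":0,"ax":0,"ay":0,"az":0,"gripper":0.9},{"dx":-0.0008,"dy":0,"dz":0,"ax":0,"ay":0,"az":0,"gripper":0.9},{"dx":-0.0008,"dy":0,"dz":0,"ax":0,"ay":0,"az":0,"gripper":0.9}]'
python3 -c "
from h import *
tp()"
```

```text
time: 14.45
eef_pos: [0.553, 0.0812, 0.1175]
eef_rot: [-3.139, -0.438, 1.482]
ft_force: [5.1, 1.3, 4.2]
opening: 0.0212
grasp_force: 30.0
plate TCP [11.5726  0.2928 33.7997] F plate [ 3.3799 -5.0028  3.0412] M [ 0.3514 -1.102  -0.4261] rot err [ 0.0024  0.0018 -0.0005]
time: 14.75
eef_pos: [0.5529, 0.0805, 0.1172]
eef_rot: [-3.139, -0.438, 1.481]
ft_force: [4.3, 1.6, 5.9]
opening: 0.0214
grasp_force: 30.0
plate TCP [10.7189  0.2717 33.796 ] F plate [ 4.3226 -4.1741  4.5161] M [ 0.3439 -1.1356 -0.4127] rot err [ 0.0024  0.0018 -0.0004]
```

```bash
python3 -m crank '[{"dx":-0.0004,"dy":0.0002,"dz":0,"ax":0,"ay":0,"az":0,"gripper":0.9},{"dx":-0.0008,"dy":0.0002,"dz":0,"ax":0,"ay":0,"az":0,"gripper":0.9},{"dx":-0.0008,"dy":0.0002,"dz":0,"ax":0,"ay":0,"az":0,"gripper":0.9}]'
python3 - <<'E'
from h import *
tp()
im=capture("scene")[:,:,::-1]; 
cv2.imwrite("pics/s5.png",cv2.resize(im[160:250,170:290],(800,600),interpolation=cv2.INTER_CUBIC))
E
```

```text
time: 15.05
eef_pos: [0.5529, 0.0803, 0.1171]
eef_rot: [-3.139, -0.439, 1.482]
ft_force: [3.1, 4.0, 8.1]
opening: 0.0211
grasp_force: 30.0
plate TCP [10.5707  0.2413 33.7998] F plate [ 7.2881 -2.7292  5.5707] M [ 1.2917 -0.8158 -0.3509] rot err [ 0.0028  0.0024 -0.0009]
```

View pics/s5.png

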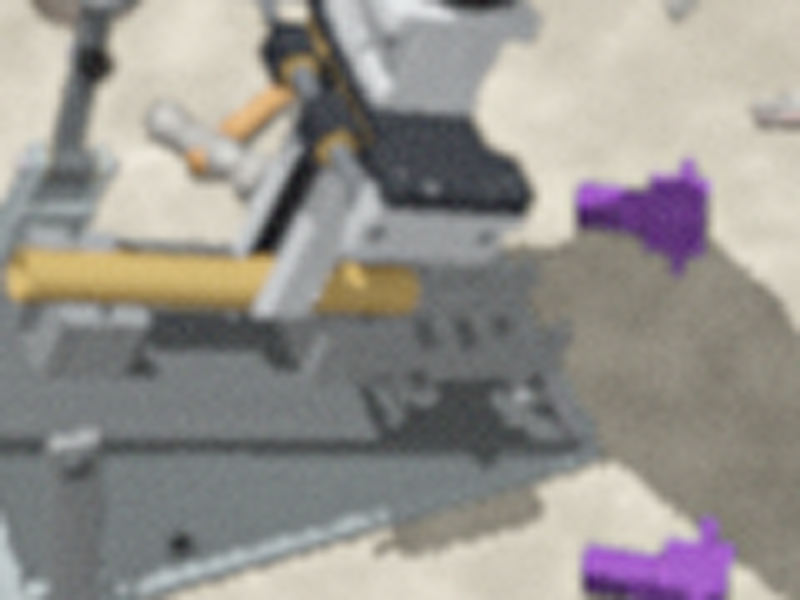

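The scene view shows the tube lying in both blocks with its lower end at (415,290) on the stop. Fx jumped while the motion stalled, so it is seated against the stop. I'll ease off and release.

```bash
python3 -m crank '[{"dx":0.0003,"dy":0.0004,"dz":-0.0002,"ax":0,"ay":0,"az":0,"gripper":0.9},{"dx":0.0003,"dy":0.0004,"dz":-0.0002,"ax":0,"ay":0,"az":0,"gripper":0.7},{"dx":0.0003,"dy":0.0004,"dz":-0.0002,"ax":0,"ay":0,"az":0,"gripper":0.5},{"dx":0.0003,"dy":0.0004,"dz":-0.0002,"ax":0,"ay":0,"az":0,"gripper":0.4},{"dx":0.0003,"dy":0.0004,"dz":-0.0002,"ax":0,"ay":0,"az":0,"gripper":0.4},{"dx":0.0003,"dy":0.0004,"dz":-0.0002,"ax":0,"ay":0,"az":0,"gripper":0.4},{"dx":0.0003,"dy":0.0004,"dz":-0.0002,"ax":0,"ay":0,"az":0,"gripper":0.4}]'
python3 -m crank '[{"dx":0,"dy":0,"dz":-0.01,"ax":0,"ay":0,"az":0,"gripper":0.4},{"dx":0,"dy":0,"dz":-0.03,"ax":0,"ay":0,"az":0,"gripper":0.4},{"dx":0,"dy":0,"dz":-0.06,"ax":0,"ay":0,"az":0,"gripper":0.4},{"dx":0,"dy":0,"dz":-0.1,"ax":0,"ay":0,"az":0,"gripper":0.4},{"dx":0,"dy":0,"dz":-0.14,"ax":0,"ay":0,"az":0,"gripper":0.4},{"dx":0,"dy":0,"dz":-0.17,"ax":0,"ay":0,"az":0,"gripper":0.4},{"dx":0,"dy":0,"dz":-0.17,"ax":0,"ay":0,"az":0,"gripper":0.4}]'
python3 - <<'E'
from h import *
tp()
c=cal("wrist"); im=capture("wrist")[:,:,::-1].copy(); cv2.imwrite("pics/w6.png",im)
q=lambda x,y,z:proj("w",P(PL,(x,y,z)),c)[0]
print("ends nominal top rim (x=-56.25+.. )",q(124.5,0,42),q(-55.5,0,42),"arm weight",q(95,-46-92*np.sin(.35),50+92*np.cos(.35)))
m=cv2.inRange(cv2.cvtColor(im,cv2.COLOR_BGR2HSV),(12,110,60),(32,255,255)); m[:,:220]=0;m[:,290:]=0
ys,xs=np.where(m);print(ys.min(),ys.max())
for r in range(ys.min()+3,ys.max()-2,25):
    u=np.where(m[r])[0];print(r,u.min(),u.max(),u.mean())
for x in(120,60,0,-50): print(q(x,0,31))
cv2.imwrite("pics/w6z.png",cv2.resize(im,(768,576),interpolation=cv2.INTER_CUBIC))
E
```

```text
time: 15.8
eef_pos: [0.5533, 0.0799, 0.1171]
eef_rot: [-3.139, -0.438, 1.481]
ft_force: [0.3, -0.1, -0.2]
opening: 0.0564
grasp_force: 0.0
time: 16.5
eef_pos: [0.5487, 0.0059, 0.275]
eef_rot: [3.138, -0.436, 1.481]
ft_force: [0.5, 0.4, -0.2]
opening: 0.0564
grasp_force: 0.0
plate TCP [  9.7213  -2.2246 208.3807] F plate [ 0.3425 -0.4678 -0.4092] M [-0.4237 -0.0803 -0.0331] rot err [-0.0035 -0.     -0.0004]
ends nominal top rim (x=-56.25+.. ) [252.7686  69.0411] [253.2259 243.7193] arm weight [362.3025  99.7901]
70 243
73 243 262 252.5
98 243 262 252.5
123 243 262 252.5
148 244 262 253.0
173 244 262 253.0
198 244 261 252.5
223 244 261 252.5
[252.8356  75.082 ]
[252.9943 136.6355]
[253.1384 192.5235]
[253.2487 235.3124]
```

View pics/w6z.png

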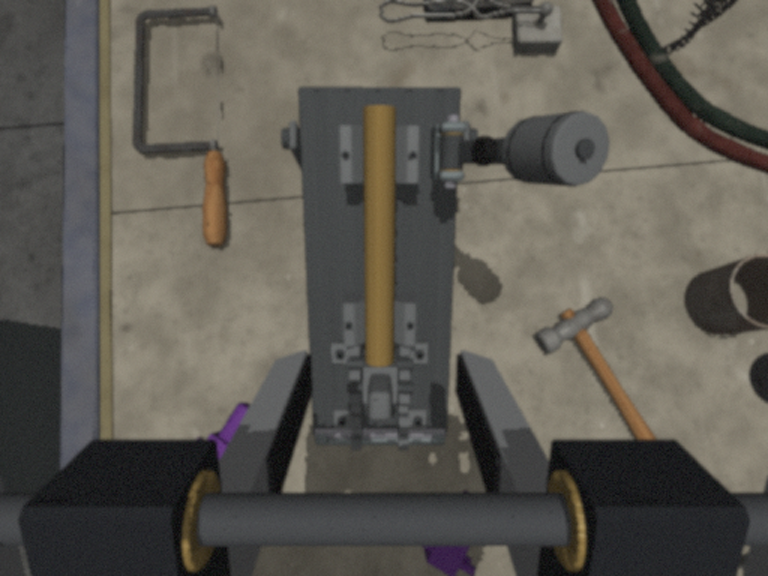

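The wrist view shows the tube true in both blocks, its ends at rows 70 and 243 as predicted, with the lower end on the stop at zoomed (378,365). The hold-down is open, its weight at (560,148). Next I'll swing it over.

```bash
python3 -c "
from h import *
go(P(PL,(95,-128,208))[0],inplate(PL));print(P(PL,(95,-128,135)))"
```

```text
dx dy dz mm [ 85.1863 126.6581  -1.8059] ax ay az [ 0.0009 -0.0006  0.0003] deg 0.06300855845367409
[[0.6837 0.1025 0.2445]]
```

```bash
python3 -m crank '[{"dx":0.02,"dy":0.03,"dz":-0.01,"ax":0,"ay":0,"az":0,"gripper":1},{"dx":0.04,"dy":0.06,"dz":-0.015,"ax":0,"ay":0,"az":0,"gripper":1},{"dx":0.06,"dy":0.09,"dz":-0.015,"ax":0,"ay":0,"az":0,"gripper":1},{"dx":0.075,"dy":0.115,"dz":-0.01,"ax":0,"ay":0,"az":0,"gripper":1},{"dx":0.085,"dy":0.1265,"dz":-0.002,"ax":0,"ay":0,"az":0,"gripper":1},{"dx":0.085,"dy":0.1265,"dz":-0.002,"ax":0,"ay":0,"az":0,"gripper":1},{"dx":0.085,"dy":0.1265,"dz":-0.002,"ax":0,"ay":0,"az":0,"gripper":1}]'
python3 - <<'E'
from h import *
tp()
im=capture("scene")[:,:,::-1]; cs=cal("scene"); print(proj("s",P(PL,[(95,-128,208),(95,-75.7,137)]),cs))
cv2.imwrite("pics/s7.png",cv2.resize(im[70:250,130:330],(660,594),interpolation=cv2.INTER_CUBIC))
E
```

```text
time: 17.25
eef_pos: [0.6793, 0.0729, 0.3077]
eef_rot: [-3.138, -0.438, 1.482]
ft_force: [-0.2, -0.4, 0.5]
opening: 0.004
grasp_force: 0.0
plate TCP [  94.656  -126.2541  204.8647] F plate [-0.1259  0.1483  0.6235] M [-0.4123  0.0236 -0.0432] rot err [ 0.0043  0.0016 -0.0006]
[[190.6611 119.7792]
 [187.3144 152.803 ]]
```

View pics/s7.png

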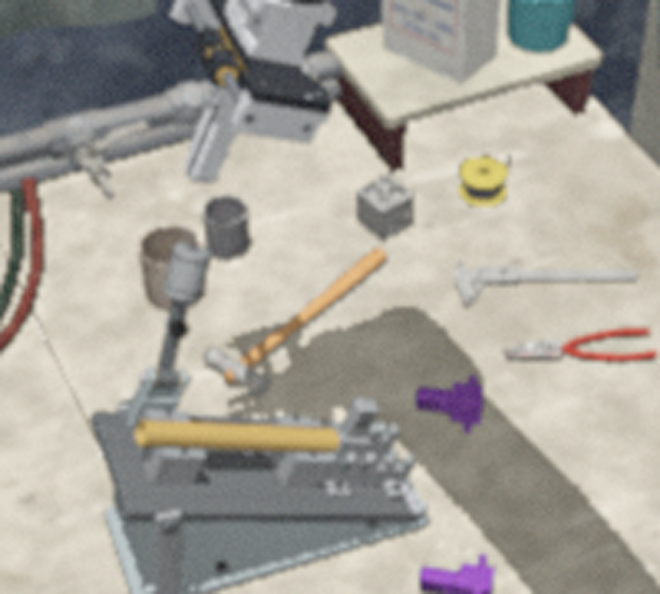

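The scene view shows the weight at (187,152), as predicted, and the closed fingers above and behind it. I'll go down behind it and push.

```bash
python3 -m crank '[{"dx":0,"dy":0.002,"dz":0.02,"ax":0,"ay":0,"az":0,"gripper":1},{"dx":0,"dy":0.002,"dz":0.04,"ax":0,"ay":0,"az":0,"gripper":1},{"dx":0,"dy":0.002,"dz":0.06,"ax":0,"ay":0,"az":0,"gripper":1},{"dx":0,"dy":0.002,"dz":0.07,"ax":0,"ay":0,"az":0,"gripper":1},{"dx":0,"dy":0.002,"dz":0.07,"ax":0,"ay":0,"az":0,"gripper":1}]'
python3 -c "
from h import *
tp()"
python3 -m crank '[{"dx":0,"dy":-0.005,"dz":0,"ax":0,"ay":0,"az":0,"gripper":1},{"dx":0,"dy":-0.010,"dz":0,"ax":0,"ay":0,"az":0,"gripper":1},{"dx":0,"dy":-0.015,"dz":0,"ax":0,"ay":0,"az":0,"gripper":1},{"dx":0,"dy":-0.02,"dz":0,"ax":0,"ay":0,"az":0,"gripper":1},{"dx":0,"dy":-0.025,"dz":0,"ax":0,"ay":0,"az":0,"gripper":1},{"dx":0,"dy":-0.03,"dz":0,"ax":0,"ay":0,"az":0,"gripper":1},{"dx":0,"dy":-0.035,"dz":0,"ax":0,"ay":0,"az":0,"gripper":1}]'
python3 -c "
from h import *
tp()"
```

```text
time: 17.8
eef_pos: [0.6838, 0.1019, 0.2444]
eef_rot: [-3.137, -0.438, 1.481]
ft_force: [0.8, -0.3, -0.1]
opening: 0.0001
grasp_force: 0.0
plate TCP [  94.481  -128.1432  135.1595] F plate [-0.2766 -0.8279  0.004 ] M [-0.4369 -0.0152  0.0007] rot err [0.004  0.0014 0.0001]
time: 18.5
eef_pos: [0.6493, 0.1053, 0.2454]
eef_rot: [-3.139, -0.438, 1.482]
ft_force: [0.1, 0.6, 1.2]
opening: 0.0002
grasp_force: 0.5
plate TCP [ 95.1309 -93.4745 135.8918] F plate [ 1.0689 -0.0601  0.7796] M [-0.4211 -0.2744 -0.1104] rot err [ 0.0026  0.0017 -0.0005]
```

```bash
python3 -m crank '[{"dx":0,"dy":-0.005,"dz":0,"ax":0,"ay":0,"az":0,"gripper":1},{"dx":0,"dy":-0.010,"dz":0,"ax":0,"ay":0,"az":0,"gripper":1},{"dx":0,"dy":-0.015,"dz":0,"ax":0,"ay":0,"az":0,"gripper":1},{"dx":0,"dy":-0.02,"dz":0,"ax":0,"ay":0,"az":0,"gripper":1},{"dx":0,"dy":-0.025,"dz":0,"ax":0,"ay":0,"az":0,"gripper":1},{"dx":0,"dy":-0.03,"dz":0,"ax":0,"ay":0,"az":0,"gripper":1},{"dx":0,"dy":-0.035,"dz":0,"ax":0,"ay":0,"az":0,"gripper":1},{"dx":0,"dy":-0.04,"dz":0,"ax":0,"ay":0,"az":0,"gripper":1}]'
python3 -c "
from h import *
tp()"
python3 -m crank '[{"dx":0,"dy":0,"dz":0,"ax":0,"ay":0,"az":0,"gripper":1},{"dx":0,"dy":0.01,"dz":-0.02,"ax":0,"ay":0,"az":0,"gripper":1},{"dx":0,"dy":0.01,"dz":-0.05,"ax":0,"ay":0,"az":0,"gripper":1},{"dx":0,"dy":0.01,"dz":-0.09,"ax":0,"ay":0,"az":0,"gripper":1},{"dx":0,"dy":0.01,"dz":-0.12,"ax":0,"ay":0,"az":0,"gripper":1},{"dx":0,"dy":0.01,"dz":-0.12,"ax":0,"ay":0,"az":0,"gripper":1},{"dx":0,"dy":0.01,"dz":-0.12,"ax":0,"ay":0,"az":0,"gripper":1},{"dx":0,"dy":0.01,"dz":-0.12,"ax":0,"ay":0,"az":0,"gripper":1},{"dx":0,"dy":0.01,"dz":-0.12,"ax":0,"ay":0,"az":0,"gripper":1},{"dx":0,"dy":0.01,"dz":-0.12,"ax":0,"ay":0,"az":0,"gripper":1}]'
python3 - <<'E'
from h import *
tp()
im=capture("scene")[:,:,::-1]; w=capture("wrist")[:,:,::-1]
o=np.zeros((450,800,3),np.uint8); o[:,:400]=cv2.resize(im[150:285,150:270],(400,450),interpolation=cv2.INTER_CUBIC)
o[:300,400:800]=cv2.resize(w,(400,300)); cv2.imwrite("pics/s8.png",o)
E
```

```text
time: 19.3
eef_pos: [0.6094, 0.1088, 0.2454]
eef_rot: [-3.139, -0.438, 1.482]
ft_force: [0.4, -0.0, -0.2]
opening: 0.0005
grasp_force: 0.0
plate TCP [ 95.0911 -53.4437 135.915 ] F plate [-0.1072 -0.3702 -0.1924] M [-0.3996 -0.064   0.0058] rot err [ 0.0028  0.0017 -0.0005]
time: 20.3
eef_pos: [0.6154, 0.0575, 0.3534]
eef_rot: [-3.138, -0.438, 1.482]
ft_force: [0.7, 0.4, -0.7]
opening: 0.0007
grasp_force: 0.0
plate TCP [ 94.9021 -64.0207 255.2374] F plate [ 0.1386 -0.6277 -0.8272] M [-0.4057 -0.0759 -0.0013] rot err [ 0.0037  0.0019 -0.0005]
```

View pics/s8.png

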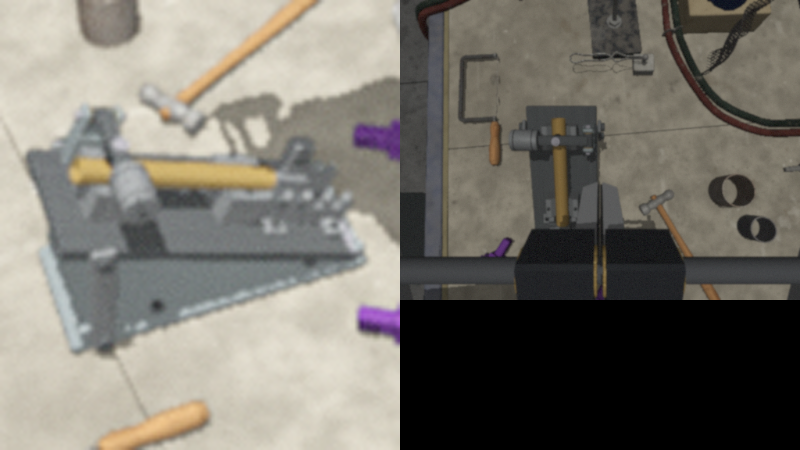

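The hold-down has fallen across the tube, its weight on the near side at (133,190) in the scene crop, and the tube is still in place. I'll let it settle, check the numbers and hand in.

```bash
python3 -m crank '[{"dx":0,"dy":0,"dz":0,"ax":0,"ay":0,"az":0,"gripper":1},{"dx":0,"dy":0,"dz":0,"ax":0,"ay":0,"az":0,"gripper":1},{"dx":0,"dy":0,"dz":0,"ax":0,"ay":0,"az":0,"gripper":1},{"dx":0,"dy":0,"dz":0,"ax":0,"ay":0,"az":0,"gripper":1},{"dx":0,"dy":0,"dz":0,"ax":0,"ay":0,"az":0,"gripper":1},{"dx":0,"dy":0,"dz":0,"ax":0,"ay":0,"az":0,"gripper":1},{"dx":0,"dy":0,"dz":0,"ax":0,"ay":0,"az":0,"gripper":1},{"dx":0,"dy":0,"dz":0,"ax":0,"ay":0,"az":0,"gripper":1},{"dx":0,"dy":0,"dz":0,"ax":0,"ay":0,"az":0,"gripper":1},{"dx":0,"dy":0,"dz":0,"ax":0,"ay":0,"az":0,"gripper":1}]'
python3 - <<'E'
from h import *
c=cal("wrist"); im=capture("wrist")[:,:,::-1].copy()
q=lambda x,y,z:proj("w",P(PL,(x,y,z)),c)[0]
print(q(124.5,0,42),q(-55.5,0,42))
m=cv2.inRange(cv2.cvtColor(im,cv2.COLOR_BGR2HSV),(12,110,60),(32,255,255)); m[:,:180]=0;m[:,235:]=0;m[300:]=0
ys,xs=np.where(m);print(ys.min(),ys.max())
for x in (118,60,20,-20):
    r=q(x,0,31);u=np.where(m[int(round(r[1]))])[0];print(r,u.mean() if len(u) else None)
print(finish_job())
E
```

```text
time: 21.4
eef_pos: [0.6156, 0.0571, 0.3541]
eef_rot: [-3.139, -0.438, 1.482]
ft_force: [0.6, -0.0, -0.3]
opening: 0.0001
grasp_force: 0.0
[200.9699 152.1439] [207.2368 289.4918]
151 289
[202.6948 156.3363] 202.5
[204.751  202.6973] 204.0
[206.0791 232.6418] 205.5
[207.3402 261.0744] 206.5
the job is handed in; nothing more can be done
None
```

I handed the job in at about 21 s: the stop is one notch further up, the tube lies true in both V-blocks against it, and the hold-down is shut on the tube, all checked by camera except the pad force; no verdict came back.

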